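# Return the hand weight to its case beside its twin

### The job

Lift the lid of the plywood case open until it rests on its stop. Then draw the hand weight out from under the laptop riser, where only one head sticks out, and leave it lying free on the desk; take it again by its handle and lay it in the empty pocket of the case beside its twin. Do not disturb the other things on the desk, and do not drop or fling the weight.

Things in the scene. Friction and masses are not known exactly. Their poses are not given: they have to be found in the camera images.
- case: Fixed plywood case, 172 x 198 mm (x by y), 66 high, walls 8; origin: centre of underside, front to its -x. Inner floor at 8 mm. Two pockets along its y, centred at x = -35 and +35 mm. Foam saddles (36 mm high, reaching 44 mm in from each y end wall) guide a weight's heads with 5 mm play either side: no room for fingers; the middle 94 mm is open, for the hand at the handle.
- lid (a joint): Hinge angle of the flat plywood lid (172 x 198 x 10 mm) in rad: 0 shut (its underside 67 mm above the desk), 1.75 open on its stop, leaning back past upright. It falls shut when let go below about 1.57. Lid with handle 0.3 kg.
- lid_hinge (a point): Middle of the lid's hinge line, at the top of the case's far (+x) wall, 67 mm above the desk; the line runs along the case's y. When the lid is shut its handle bar is 208 mm from here towards the case's -x and 5 mm higher.
- lid_handle (a point): Middle of the lid's steel bar handle: round bar 10 mm thick, 100 mm long, parallel to the hinge, 36 mm in front of the lid's front edge, with a post at each end; 72 mm above the desk when shut. Moves with the lid.
- weight: The hand weight to put away, about 0.72 kg, 170 mm long; origin at its centre, long axis = its y. Steel handle 28 mm thick, 94 mm long, between two octagonal black rubber heads, 54 mm across flats, 38 mm long, centred 66 mm either side of the origin. It lies on a flat of its heads (centre 27 mm above the support), one head out of the riser's mouth.
- twin: An identical hand weight, lying in the other pocket of the case (either one); origin at its centre, long axis = its y.
- pocket (a point): Centre of the empty pocket, on the case's inner floor (8 mm above the desk), marked by a thin grey felt; its axes are those of the case. A weight laid home has its centre 27 mm above this point and its long axis along y.
- riser: Fixed aluminium laptop riser: a low bridge 190 mm (x) by 240 mm (y), origin on the desk under its centre. Side walls 8 mm thick at y = +-116 mm; top's underside 66 mm, top 74 mm above the desk; a laptop on it reaches 91 mm and starts 30 mm behind the mouth. The tunnel runs along its x; the weight sticks out at the -x mouth (x = -95 mm).
- mug: White mug, 72 mm across, 90 mm high, handle about 35 mm out at its +y; origin under its centre. Bystander.
- penpot: Dark pen pot, 76 mm across, 100 mm high, pens up to 130 mm; origin under its centre. Bystander.
- tin: Tin with a paper label, 74 mm across, 100 mm high; origin under its centre. Bystander.
- speaker: Grey cylindrical loudspeaker, 80 mm across, 88 mm high; origin under its centre. Bystander.
- stapler: Stapler 150 mm (x) by 36 mm, 55 mm high; origin under its centre. Bystander.
- glasses_case: Glasses case 160 mm (x) by 62 mm, 40 mm high; origin under its centre. Bystander.

How it is judged (in metres and radians):
On the way, in this order (a step that is already met when the one before it is completed fails the run):
1. the lid rests open on its stop (beyond 1.68 rad) and the fingers no longer touch it (value of joint lid above 1.68 rad and velocity of joint lid between -0.1 and 0.1 rad/s and contact force between the fingers and case below 0.1 N), for 0.2 s.
2. the weight lies still on the open desk, let go, wholly out from under the riser (centre over 190 mm out from the riser's centre along the tunnel) and over 150 mm from the pocket's centre (x of weight in the frame of riser below -0.19 m and height (world z) of weight below 0.034 m and angle between weight's own y axis and vertical between 1.45 and 1.69 rad and linear speed of weight below 0.02 m/s and horizontal distance between weight and pocket above 0.15 m and contact force between the fingers and weight below 0.1 N), for 0.2 s.
At the end, for the whole second after the job is handed in: Weight in the empty pocket, at rest, let go: centre within 8 mm across and 10 mm along it, 22 to 32 mm above its floor, axis within 0.1 rad; twin within 15 mm of its start in the other pocket; lid open on its stop (beyond 1.68 rad); no bystander moved over 25 mm (x of weight in the frame of pocket between -0.008 and 0.008 m and y of weight in the frame of pocket between -0.01 and 0.01 m and z of weight in the frame of pocket between 0.022 and 0.032 m and angle between the y axis of weight and the y axis of pocket, either way round below 0.1 rad and linear speed of weight below 0.01 m/s and value of joint lid above 1.68 rad and distance of twin from where it was at the start of the episode below 0.015 m and contact force between the fingers and weight below 0.1 N); the robot touches nothing.
It fails at once if a bystander (mug, pen pot, tin, loudspeaker, stapler, glasses case) is moved by more than 25 mm (distance of any of mug, penpot, tin, speaker, stapler, glasses_case from where it was at the start of the episode above 0.025 m).
It fails at once if the weight is dropped or flung: it moves faster than 1.2 m/s (linear speed of weight above 1.2 m/s).
It fails at once if the twin is moved by more than 30 mm (distance of twin from where it was at the start of the episode above 0.03 m).
It also fails if it takes over 61 s, if anything falls off the work surface, if the arm or the gripper's body presses on something with over 40 N, if the wrist force passes 120 N, or if a joint passes its speed limit or range.

### The arm

A 6-joint arm with a two-finger parallel gripper is mounted at the origin on the work surface. World frame = base frame: x ahead of the robot, y to its left, z up, the work surface at z = 0. Lengths are in m, angles in degrees, forces in N, time in s.
With the tool pointing down it reaches from about 0.275 to 0.85 m from the base axis. Payload 5.2 kg.
Tool frame: the origin (TCP) lies at the very end of the fingers, on their centre line; the grasp point (between the pads) lies 19 mm behind it (arm.pinch_z is the z of the grasp point in the tool frame, in m); z points along the fingers, y is the line along which they close (so a half turn about z gives the same grasp; the last joint's range is limited). The gripper opens to 85 mm and grips with 20 to 120 N. Pads are 22 mm wide; open, the fingers measure 114 mm over their backs; the gripper's body (76 mm by 85 mm) begins 54 mm behind the grasp point. The pads swing forward as they close: fully open they stand 13 mm farther back than shut.
Start: joints at [65.329, 14.817, 87.949, -0, 77.235, -11.62], TCP at [0.124, 0.536, 0.231] pointing down, gripper open.
Joint ranges: [-179.93, 179.93], [-52.35, 119.4], [10.71, 147.94], [-69.91, 249.91], [12.55, 155.21], [-178.61, 178.61]. Speed limits (degrees/s): [147.25, 147.25, 180, 180, 180, 180].

### API

Orientations are given as a 3x3 rotation matrix whose columns are the frame's x, y, z axes.
In Python, from plant import arm, capture, camera_info gives the robot as it stands. Calls block until the motion is done:
- arm.movep(position, orientation): joint-space move of the TCP to a pose.
- arm.movel(position, orientation=None, rate=0.15, f_stop=None): straight line of the TCP; orientation=None keeps the orientation; rate is the mean speed in m/s. With f_stop (N) it stops when the force on the tool has changed by that much, and returns True; else False.
- arm.set_joints(angles): joint-space move.
- arm.gripper_to(opening): finger opening in m; the grip force is fixed at half the most; returns when the fingers have stopped.
- arm.dwell(seconds).
- arm.ik(position, orientation): joint angles nearest the present ones, or None.
- capture(name): name is "scene" or "side" or "wrist"; returns the picture (384x512x3 uint8, red, green, blue); there is no depth.
- camera_info(name): a dict with "K" (3x3 intrinsics, pixels), "R" (3x3) and "t" (3): a world point X has camera coordinates R X + t. Camera axes: x right, y down, z forward; pixel columns grow to the right and rows downward; lengths in m; the calibration is good to about 2 mm. A picture is of the moment at which its call begins: read the wrist's pose just before it. camera_info takes no time and is no camera call; for the wrist camera it gives the pose at the moment of the call.
A pose or a line that the arm cannot do raises arm.IKError and nothing moves.
- arm.finish_job(): hands the job in; it is judged then, once.
Readings, each from a call of its own:
- arm.current_t(): time.
- arm.current_joint_positions(): joint angles.
- arm.current_qvel(): joint speeds.
- arm.current_joint_efforts(): joint torques, N m.
- arm.current_ee_pos(): TCP position.
- arm.current_eef_rot(): TCP orientation.
- arm.current_wrist_force(): force on the tool from outside, world axes, zero at the start.
- arm.current_wrist_torque(): the same for the moment, N m.
- arm.current_gripper_width(): finger opening in m.
- arm.current_finger_force(): force on a finger pad.
Only numpy, scipy, OpenCV 4.12 (cv2) and the standard library are available. Lean on these libraries where they do the work, as an engineer would, in place of code of your own. Each camera call takes 0.05 s, during which the arm holds its last target. There are 200 camera calls.

## Working session

There is one attempt and no reset: what is moved stays moved. The work goes in short steps, each a Python script; the robot and the scene stay as the last script left them, time stands still between calls to the robot, and variables do not carry over. Pictures are saved under pics/ and viewed, at most 10 in all, crops included, and the job is handed in when it is done.

```bash
ls; mkdir -p pics; python3 - <<'E'
from plant import arm,capture,camera_info
import cv2,numpy as np
for n in ["scene","side"]:
    im=capture(n); cv2.imwrite(f"pics/{n}0.png",im[:,:,::-1]); c=camera_info(n); print(n,c, -c["R"].T@c["t"])
print(arm.current_t(),arm.pinch_z)
E
```

```text
pics
scene {'K': array([[362.15523915,   0.        , 256.00198779],
       [  0.        , 362.15523915, 193.89988957],
       [  0.        ,   0.        ,   1.        ]]), 'R': array([[ 0.04472567,  0.99899068, -0.0041507 ],
       [ 0.81001927, -0.03869639, -0.58512509],
       [-0.58469514,  0.02280796, -0.81093242]]), 't': array([-0.06326236, -0.41213797,  1.20599656])} [1.04180947 0.01974393 0.73656686]
side {'K': array([[351.55646255,   0.        , 254.03988391],
       [  0.        , 351.55646255, 185.78985826],
       [  0.        ,   0.        ,   1.        ]]), 'R': array([[ 0.66238303, -0.74911807, -0.00841643],
       [-0.38797348, -0.33339895, -0.8592565 ],
       [ 0.64087854,  0.57242227, -0.51147575]]), 't': array([-0.35507602,  0.2881103 ,  0.48051079])} [ 0.03902643 -0.44499327  0.49034178]
0.1 -0.0187
```

View pics/scene0.png

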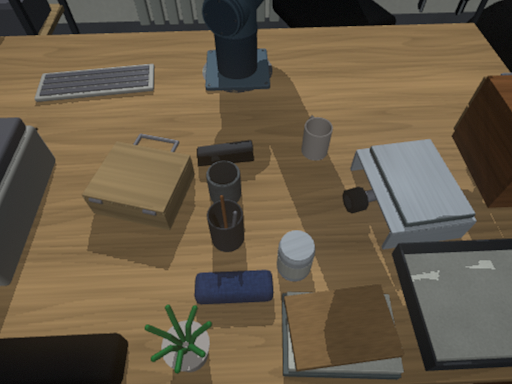

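View pics/side0.png

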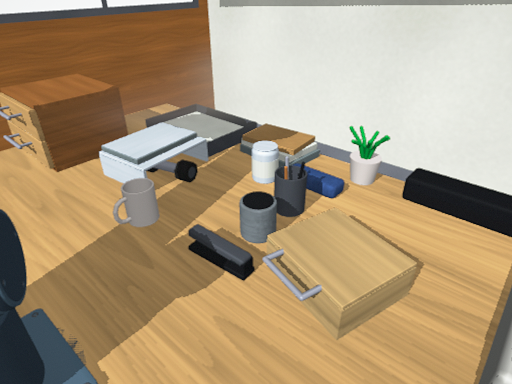

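The scene view shows the case at the left (lid handle near (160,140)), the riser at the right with the weight's head at (355,200), and the stapler, tin and others between them. I'll enlarge both to pick corners.

```bash
python3 - <<'E'
import cv2
a=cv2.imread("pics/scene0.png")[125:255,80:480]; cv2.imwrite("pics/c1.png",cv2.resize(a,None,fx=2,fy=2,interpolation=cv2.INTER_CUBIC))
a=cv2.imread("pics/side0.png")[110:340,90:430]; cv2.imwrite("pics/c2.png",cv2.resize(a,None,fx=2.3,fy=2.3,interpolation=cv2.INTER_CUBIC))
E
```

```text
(no output)
```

View pics/c1.png

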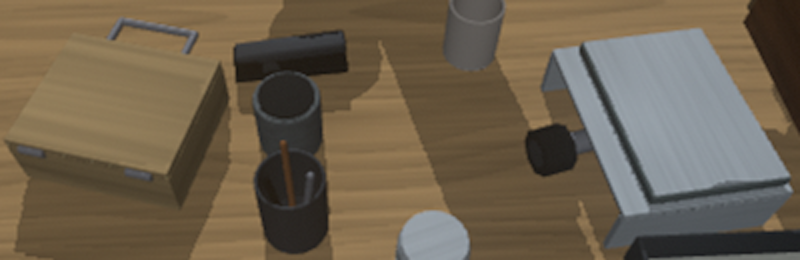

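View pics/c2.png

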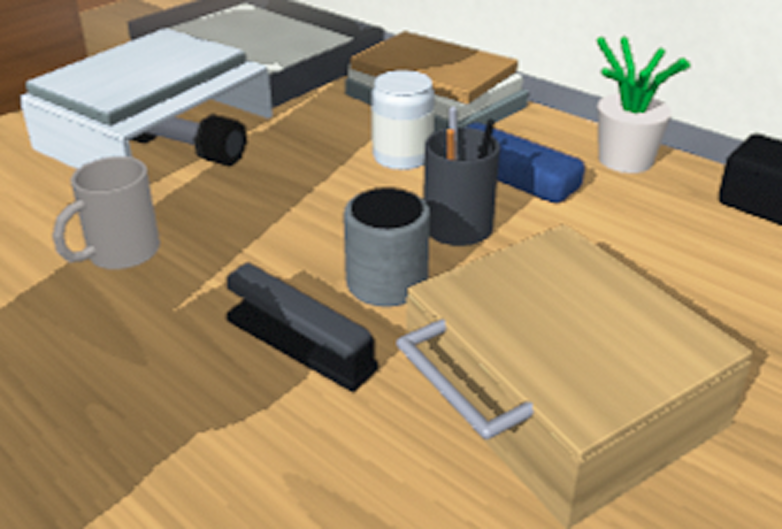

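The crops give the lid corners and the handle bar in both views (scene crop bar (120,21)–(197,37), side crop (403,342)–(488,432)). They also give the riser's mouth edge and the weight's head: face centre at about scene crop (543,151), side crop (232,141).

```bash
cat > h.py <<'E'
import numpy as np, cv2
from plant import arm,capture,camera_info
def ray(c,u,v):
    d=c["R"].T@np.linalg.inv(c["K"])@np.array([u,v,1.]); return -c["R"].T@c["t"],d
def onz(c,u,v,z):
    o,d=ray(c,u,v); return o+d*(z-o[2])/d[2]
def down(a):  # tool down, closing (y) axis at angle a (deg) in the plane
    a=np.radians(a); y=np.array([np.cos(a),np.sin(a),0]); z=np.array([0,0,-1.]); return np.c_[np.cross(y,z),y,z]
E
python3 - <<'E'
from h import *
np.set_printoptions(precision=4,suppress=True)
S=camera_info("scene");D=camera_info("side")
s=lambda x,y:(80+x/2,125+y/2); d=lambda x,y:(90+x/2.3,110+y/2.3)
L=[onz(S,*s(*p),.077) for p in [(75,36),(222,64),(172,176),(8,140)]]
M=[onz(D,*d(*p),.077) for p in [(585,460),(410,290),(560,228),(752,353)]]
print("lid",np.array(L)[:,:2],np.array(M)[:,:2],np.mean(L,0),np.mean(M,0))
print("handle",[onz(S,*s(*p),.075)[:2] for p in [(120,21),(197,37)]],[onz(D,*d(*p),.073)[:2] for p in [(488,432),(403,342)]])
print("mouth",[onz(S,*s(*p),.074)[:2] for p in [(555,50),(622,218)]],[onz(D,*d(*p),.074)[:2] for p in [(127,135),(268,67)]])
print("riser far L", onz(D,*d(25,97),.074)[:2], "far scene R",onz(S,*s(792,190),.074)[:2])
print("head", onz(S,*s(543,151),.027)[:2], onz(D,*d(232,141),.027)[:2],"handle pt",onz(S,*s(580,141),.027)[:2],onz(D,*d(170,128),.027)[:2])
for n,p,z in [("mug",(475,-4),.09),("speaker",(287,98),.088),("penpot",(291,178),.1),("tin",(433,237),.1),("stapA",(236,50),.05),("stapB",(345,38),.05)]: print(n,onz(S,*s(*p),z)[:2])
print("side mug",onz(D,*d(111,172),.09)[:2],"spk",onz(D,*d(387,209),.088)[:2],"pp",onz(D,*d(462,147),.1)[:2],"tin",onz(D,*d(404,85),.1)[:2])
E
```

```text
lid [[ 0.3926 -0.3012]
 [ 0.4484 -0.1143]
 [ 0.6079 -0.1587]
 [ 0.5509 -0.3478]] [[ 0.3799 -0.3124]
 [ 0.4377 -0.123 ]
 [ 0.5932 -0.1689]
 [ 0.5443 -0.3561]] [ 0.5    -0.2305  0.077 ] [ 0.4888 -0.2401  0.077 ]
handle [array([ 0.3669, -0.2494]), array([ 0.3999, -0.1488])] [array([ 0.3616, -0.252 ]), array([ 0.3908, -0.155 ])]
mouth [array([0.4426, 0.2946]), array([0.6805, 0.315 ])] [array([0.4443, 0.2864]), array([0.6724, 0.3092])]
riser far L [0.4199 0.4653] far scene R [0.6553 0.5052]
head [0.5604 0.266 ] [0.5642 0.2587] handle pt [0.548  0.3133] [0.5358 0.3441]
mug [0.3594 0.2053]
speaker [ 0.5142 -0.0342]
penpot [ 0.6314 -0.0282]
tin [0.7071 0.112 ]
stapA [ 0.401  -0.1033]
stapB [0.3868 0.0371]
side mug [0.3742 0.2035] spk [ 0.5028 -0.0421] pp [ 0.6232 -0.037 ] tin [0.6998 0.1024]
```

```bash
python3 - <<'E'
from h import *
a=-16.8
q=arm.ik([.38,-.201,.26],down(a)); q2=arm.ik([.38,-.201,.26],down(a+180)); print(q,q2)
arm.movep([.38,-.201,.26],down(a)); print(arm.current_t(),arm.current_joint_positions())
import pickle
c=camera_info("wrist"); im=capture("wrist"); pickle.dump(c,open("w1.pkl","wb")); cv2.imwrite("pics/w1.png",im[:,:,::-1])
print(-c["R"].T@c["t"],c["R"],c["K"][0,0]); print(arm.current_t())
E
```

```text
[-4.28126913e+01  9.94912804e-01  1.00210946e+02 -2.54444375e-14
  7.87941413e+01 -2.60126913e+01] [-4.28126913e+01  9.94912804e-01  1.00210946e+02 -2.54444375e-14
  7.87941413e+01  1.53987309e+02]
2.85 [-4.27458443e+01  9.95412410e-01  1.00210385e+02  1.32006585e-02
  7.87968413e+01 -2.60104608e+01]
[ 0.40312972 -0.12883292  0.40255469] [[ 9.57729653e-01 -2.87669360e-01 -5.01340362e-04]
 [-2.74683202e-01 -9.15010139e-01  2.95475185e-01]
 [-8.54578889e-02 -2.82847636e-01 -9.55350283e-01]] 303.8014627286051
2.9
```

View pics/w1.png

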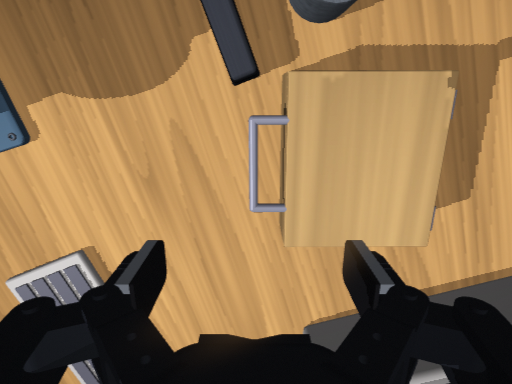

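The wrist view shows the bar from (252,117) to (254,211), and the lid corners at (286,72), (284,246), (428,246) and (452,72).

```bash
python3 - <<'E'
from h import *
import pickle; c=pickle.load(open("w1.pkl","rb"))
P=np.array([onz(c,u,v,.077)[:2] for u,v in [(286,72),(284,246),(428,246),(452,72)]]); print(P,P.mean(0))
for i in range(4): e=P[(i+1)%4]-P[i]; print(np.linalg.norm(e),np.degrees(np.arctan2(e[1],e[0])))
B=np.array([onz(c,u,v,.076)[:2] for u,v in [(252,117),(254,211)]]); print(B,B.mean(0),np.degrees(np.arctan2(*(B[0]-B[1])[::-1])))
E
```

```text
[[ 0.43931726 -0.11904409]
 [ 0.38679363 -0.30658578]
 [ 0.55140117 -0.35597993]
 [ 0.59895974 -0.16700056]] [ 0.49411795 -0.23715259]
0.19475784113298292 -105.64563675664212
0.1718587398136993 -16.703041297194833
0.1948718096461602 75.87427011487316
0.16668995745197135 163.27977670379454
[[ 0.39378175 -0.15158011]
 [ 0.36528266 -0.2537172 ]] [ 0.37953221 -0.20264866] 74.4094170783927
```

```bash
python3 - <<'E'
from h import *
a=-16; x=np.array([np.cos(np.radians(a)),np.sin(np.radians(a)),0]); up=np.array([0,0,1.])
bar=np.array([.3795,-.2026,.072]); hinge=bar+.208*x-.005*up
off=np.array([0,0,-.019])
arm.gripper_to(.042)
arm.movep(bar+off+.06*up,down(a)); print(arm.current_t(), arm.movel(bar+off,rate=.1,f_stop=15),arm.current_ee_pos())
arm.gripper_to(0); print("grip",arm.current_gripper_width(),arm.current_finger_force(),arm.current_wrist_force())
t0=np.arctan2(.005,.208); r=np.hypot(.005,.208)
for th in np.linspace(0,1.73,11)[1:]:
    p=hinge+r*(-np.cos(t0+th)*x+np.sin(t0+th)*up)+off
    arm.movel(p,rate=.2)
    f=arm.current_wrist_force(); print(round(th,2),np.round(f,1),round(arm.current_gripper_width(),4),round(arm.current_t(),2))
    if np.linalg.norm(f)>60: print("STOP"); break
c=capture("scene"); cv2.imwrite("pics/s1.png",c[:,:,::-1])
E
```

```text
4.0417 False [ 0.37956484 -0.20270766  0.05349067]
grip 0.007947954994130653 58.57258915901184 [-8.01370156  0.16333546  7.22650557]
0.17 [-6.  -1.7 -1.4] 0.0079 5.53
0.35 [-9.1 -1.4  1.7] 0.0081 5.87
0.52 [-11.3   0.1   3.1] 0.0077 6.2
0.69 [-16.   -0.   10.3] 0.0079 6.53
0.86 [-19.2   1.6  19.4] 0.0078 6.87
1.04 [-9.8 -0.3 16.5] 0.008 7.2
1.21 [-8.2 -1.9 17. ] 0.008 7.53
1.38 [-2.5 -5.4  9.6] 0.008 7.87
1.56 [-2.7 -5.   8.5] 0.0077 8.2
1.73 [-1.2 -6.7  3.4] 0.008 8.53
```

View pics/s1.png

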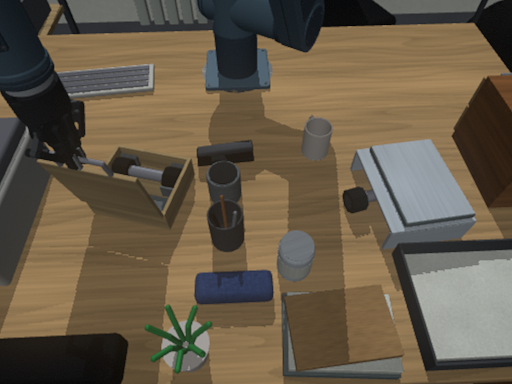

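The lid is open in the gripper at about (75,160) and the twin lies in the case. I'll release, look into the case, and then look at the weight from above.

```bash
python3 - <<'E'
from h import *
import pickle
arm.gripper_to(.045); p=arm.current_ee_pos(); arm.movel(p+[0,0,.08],rate=.25)
arm.movep([.43,-.19,.33],down(-16)); c=camera_info("wrist"); im=capture("wrist"); 
arm.gripper_to(.085)
arm.movep([.585,.17,.26],down(4)); c2=camera_info("wrist"); im2=capture("wrist"); print(arm.current_t(),arm.current_wrist_force())
pickle.dump([c,c2],open("w2.pkl","wb")); cv2.imwrite("pics/w2.png",np.hstack([im,im2])[:,:,::-1]); 
cv2.imwrite("pics/w2s.png",cv2.resize(np.hstack([im[:300],im2[:300]])[:,:,::-1],(800,234)))
cv2.imwrite("pics/w2v.png",np.vstack([im[:300],im2[:300]])[:,:,::-1])
E
```

```text
12.3667 [-0.00869433  0.93354322  0.59609703]
```

View pics/w2v.png

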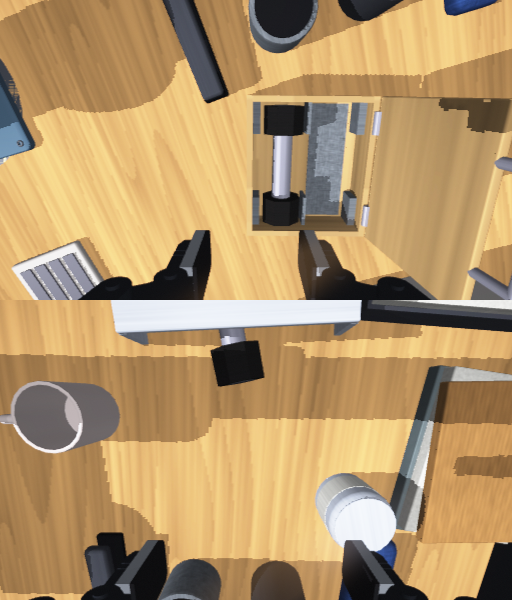

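The first view shows the empty grey-felt pocket on the lid (+x) side, centred near (326,160), with the twin at (283,165). The second shows the weight's head centred near (238,63), with its handle entering the riser at (232,35).

```bash
python3 - <<'E'
from h import *
import pickle; c,d=pickle.load(open("w2.pkl","rb"))
ang=lambda e:np.degrees(np.arctan2(e[1],e[0]))
P=np.array([onz(c,u,v,.066)[:2] for u,v in [(250,96),(251,234),(364,236),(381,96)]]); print(P,P.mean(0))
for i in range(4): e=P[(i+1)%4]-P[i]; print(np.linalg.norm(e),ang(e))
F=np.array([onz(c,u,v,.009)[:2] for u,v in [(308,104),(346,104),(342,214),(304,214)]]); print("felt",F,F.mean(0),ang(F[0]-F[3]),ang(F[1]-F[2]))
t=np.array([onz(c,u,v,.049)[:2] for u,v in [(284,136),(281,198)]]); print("twin handle",t.mean(0),ang(t[0]-t[1]))
H=np.array([onz(d,u,v,.04)[:2] for u,v in [(211,47),(259,41),(263,78),(219,86)]]); print("head",H,H.mean(0),ang(H[0]-H[3]),ang(H[1]-H[2]),ang(H[1]-H[0]),ang(H[2]-H[3]))
M=np.array([onz(d,u,v,.074)[:2] for u,v in [(117,32),(360,19)]]); print("mouth",M,M.mean(0),ang(M[1]-M[0]))
# refine head by dark mask
im=cv2.imread("pics/w2.png")[:300,512:]; g=im[20:110,190:290].max(2); m=(g<38).astype(np.uint8)
n,l,s,ce=cv2.connectedComponentsWithStats(m); k=1+s[1:,4].argmax(); co=cv2.findContours((l==k).astype(np.uint8),0,2)[0][0]; r=cv2.minAreaRect(co); b=cv2.boxPoints(r)+[190,20]; print(b)
B=np.array([onz(d,u,v,.04)[:2] for u,v in b]); print(B,B.mean(0),[ang(B[(i+1)%4]-B[i]) for i in range(4)])
E
```

```text
[[ 0.4461347  -0.12100964]
 [ 0.39319602 -0.30818191]
 [ 0.55238161 -0.35715468]
 [ 0.60748705 -0.16726166]] [ 0.49979985 -0.23840197]
0.19451468814694878 -105.79270602521096
0.16654844718909143 -17.100289774746237
0.19772699717987371 73.81769405048787
0.1678506184881787 164.00492731789865
felt [[ 0.52416476 -0.15573119]
 [ 0.57793637 -0.17114443]
 [ 0.53855454 -0.34125579]
 [ 0.4785835  -0.32407453]] [ 0.52980979 -0.24805148] 74.84965270811244 76.96529998910326
twin handle [ 0.46293563 -0.22867651] 72.88482085326443
head [[0.53072531 0.28775345]
 [0.58271128 0.29733545]
 [0.58999487 0.25977347]
 [0.54086664 0.24781504]] [0.56107452 0.27316935] 104.24767170259983 100.97394689659846 10.443477705455052 13.680471631384474
mouth [[0.44326295 0.29076002]
 [0.67867054 0.31837392]] [0.56096675 0.30456697] 6.69036462939645
[[210.15385056  47.76922989]
 [256.5         38.50000381]
 [264.26922607  77.34615707]
 [217.92308044  86.61538696]]
[[0.52982117 0.28691704]
 [0.57981952 0.29961817]
 [0.59136597 0.26056302]
 [0.5396702  0.24706785]] [0.56016921 0.27354152] [np.float64(14.253413953024895), np.float64(-73.52997228721301), np.float64(-165.3694546876595), np.float64(103.88286486041308)]
```

```bash
python3 - <<'E'
from h import *
import pickle
R=down(13); g=np.array([.5607+.0009,.2735-.004,.010])
arm.movep(g+[0,0,.09],R); print("stop",arm.movel(g,rate=.12,f_stop=15),arm.current_ee_pos())
arm.gripper_to(.03); print(arm.current_gripper_width(),arm.current_finger_force(),arm.current_wrist_force(),arm.current_t())
print("stop",arm.movel(g+[0,-.155,0],rate=.1,f_stop=30),arm.current_gripper_width(),arm.current_wrist_force())
arm.gripper_to(.072); arm.movel(g+[0,-.155,.09],rate=.2); arm.movep([.546,.16,.26],down(13)); print(arm.current_t())
c=camera_info("wrist"); im=capture("wrist"); pickle.dump(c,open("w3.pkl","wb")); cv2.imwrite("pics/w3.png",im[:,:,::-1])
E
```

```text
stop False [0.56248688 0.26958187 0.01093693]
0.05345352826723096 63.708776037864254 [-1.87557280e+00 -4.39317266e-04  5.77569420e+00] 14.45
stop False 0.053026135749512204 [-0.08769385  2.72315715  5.34444208]
17.7833
```

View pics/w3.png

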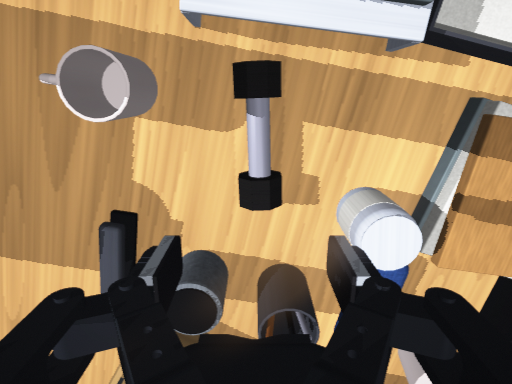

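The weight lies free on the desk. Its handle runs from (258,98) to (260,173) in the wrist view.

```bash
python3 - <<'E'
from h import *
import pickle; c=pickle.load(open("w3.pkl","rb"))
im=cv2.imread("pics/w3.png"); 
for v in (105,120,135,150,165):
    r=im[v,225:300].astype(int); b=r[:,0]-r[:,2]; x=np.where(b>5)[0]; print(v, x.min()+225,x.max()+225,len(x))
A=onz(c,258,98,.041);B=onz(c,260,173,.041); print(A,B,(A+B)/2,np.linalg.norm(A-B),np.degrees(np.arctan2(*(A-B)[1::-1])))
g=im.max(2)[:230,200:320]; m=((g<38)*1).astype(np.uint8); n,l,s,ce=cv2.connectedComponentsWithStats(m)
H=[]
for i in range(1,n):
    if s[i,4]>500: u,v=ce[i]+[200,0]; p=onz(c,u,v,.045); H.append(p); print(s[i],u,v,p)
print(np.mean(H,0))
E
```

```text
105 247 268 22
120 247 268 22
135 248 268 21
150 249 268 20
165 249 269 21
[0.53411374 0.22800694 0.041     ] [0.55665972 0.14290842 0.041     ] [0.54538673 0.18545768 0.041     ] 0.08803454070309838 104.83900385182362
[  33   61   48   37 1662] 256.6191335740072 79.09987966305656 [0.52798943 0.24722555 0.045     ]
[  39  171   42   39 1388] 259.90417867435156 191.31268011527376 [0.56162543 0.12124154 0.045     ]
[0.54480743 0.18423354 0.045     ]
```

```bash
python3 - <<'E'
from h import *
import pickle
R=down(14); g=np.array([.545,.1845,.010]); 
arm.gripper_to(.06); arm.movep(g+[0,0,.09],R); print("stop",arm.movel(g,rate=.12,f_stop=15),arm.current_ee_pos())
arm.gripper_to(.01); print(arm.current_gripper_width(),arm.current_finger_force(),arm.current_t())
arm.movel(g+[0,0,.27],rate=.2); print(arm.current_wrist_force(),arm.current_wrist_torque(),arm.current_gripper_width())
P=down(-16); arm.movep([.497,-.2375,.29],P); arm.dwell(.2)
arm.movel([.5306,-.2472,.25],P,rate=.2); arm.movel([.5306,-.2472,.10],rate=.15); arm.dwell(.2)
print(arm.current_ee_pos(),arm.current_wrist_force(),arm.current_wrist_torque(),arm.current_t())
c=camera_info("wrist"); im=capture("wrist"); pickle.dump(c,open("w4.pkl","wb")); cv2.imwrite("pics/w4.png",im[:,:,::-1])
E
```

```text
stop False [0.54590677 0.18456542 0.01097338]
0.026282212254873105 58.666139245033264 20.1
[ 0.16166158 -0.31434499 -5.9339208 ] [-0.01686166 -0.0022184  -0.03287402] 0.026135700079066838
[ 0.53107679 -0.24751876  0.10095384] [ 0.19470475  0.8899774  -6.13465512] [-0.07326455 -0.0008192  -0.00399729] 25.1333
```

View pics/w4.png

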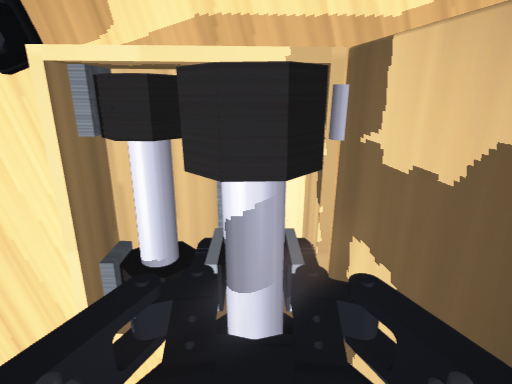

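The weight hangs above the pocket: its head's top end edge runs (178,68)–(330,66), the rim's outer corners are at (27,45) and (350,48), and the twin is in the left pocket. I'll check the alignment numerically.

```bash
python3 - <<'E'
from h import *
import pickle; c=pickle.load(open("w4.pkl","rb"))
a=np.radians(-16); x=np.array([np.cos(a),np.sin(a)]); y=np.array([-x[1],x[0]]); o=np.array([.497,-.2375])
f=lambda u,v,z:np.round([(onz(c,u,v,z)[:2]-o)@x*1e3,(onz(c,u,v,z)[:2]-o)@y*1e3],1)
print("rim corners (want -86,99 / 86,99)",f(27,45,.066),f(350,48,.066))
print("head silhouette far end z.118 (want 35-27/35+27,85)",f(178,68,.118),f(330,66,.118))
print("near inner silhouette",f(185,168,.118),f(323,170,.118),"bottom edge inner z .091..",f(223,180,.091),f(285,180,.091))
print("handle centre line z.118",f(254,190,.132),f(255,330,.132))
print("twin far end z.062",f(98,74,.035),f(104,75,.062), "twin handle",f(150,145,.049),f(159,262,.049))
E
```

```text
rim corners (want -86,99 / 86,99) [-84.5  99.2] [88.1 97.8]
head silhouette far end z.118 (want 35-27/35+27,85) [ 7.3 84. ] [65.9 84.8]
near inner silhouette [ 7.4 44.4] [66.  43.5] bottom edge inner z .091.. [20.5 31.4] [52.8 31.4]
handle centre line z.118 [36.6 39.1] [ 37.1 -27.1]
twin far end z.062 [-63.8  86.3] [-47.5  84.3] twin handle [-30.1  42.7] [-32.2 -42.6]
```

Alignment is within about 2 mm, so I'll lower it.

```bash
python3 - <<'E'
from h import *
R=down(-16); p=arm.current_ee_pos()
arm.movel([.5306,-.2472,.05],R,rate=.1)
s=arm.movel([.5306,-.2472,.0175],R,rate=.04,f_stop=8); print("stop",s,arm.current_ee_pos(),arm.current_wrist_force(),arm.current_t())
if arm.current_ee_pos()[2]<.024:
    arm.gripper_to(.044); arm.dwell(.3); q=arm.current_ee_pos(); print(arm.current_wrist_force())
    arm.movel([q[0],q[1],.14],R,rate=.15); arm.movel([.497,-.2375,.29],R,rate=.2)
    arm.movep([.43,-.19,.33],R); print(arm.current_t(),arm.current_wrist_force())
    c=camera_info("wrist"); im=capture("wrist"); import pickle; pickle.dump(c,open("w5.pkl","wb"))
    s=capture("scene")[100:260,20:260]; cv2.imwrite("pics/w5.png",np.vstack([im[:300],cv2.resize(s,(450,300))[:,:,:] if 0 else cv2.copyMakeBorder(cv2.resize(s,(450,300)),0,0,0,62,0)])[:,:,::-1])
E
```

```text
stop True [ 0.52581662 -0.24433561  0.04601994] [-0.73393045  0.29474954 -6.29661316] 26.0583
```

```bash
python3 - <<'E'
from h import *
arm.dwell(.3); print(arm.current_ee_pos(),arm.current_eef_rot().round(3),arm.current_wrist_force(),arm.current_wrist_torque(),arm.current_gripper_width(),arm.current_qvel())
c=camera_info("wrist"); im=capture("wrist"); import pickle; pickle.dump(c,open("w5.pkl","wb")); s=capture("scene")[110:250,30:230]
cv2.imwrite("pics/w5.png",np.vstack([im[:300],cv2.copyMakeBorder(cv2.resize(s,(428,300)),0,0,0,84,0)])[:,:,::-1])
E
```

```text
[ 0.52533356 -0.24395768  0.04545539] [[ 0.275  0.961 -0.011]
 [ 0.961 -0.275  0.007]
 [ 0.004 -0.013 -1.   ]] [-0.06710941 -0.49180456 -5.6393939 ] [-0.00874518  0.02134628  0.02952762] 0.026501828170603186 [ 0.07434096 -0.21540453 -0.05541783  0.03047139  0.04622274  0.14393257]
```

View pics/w5.png

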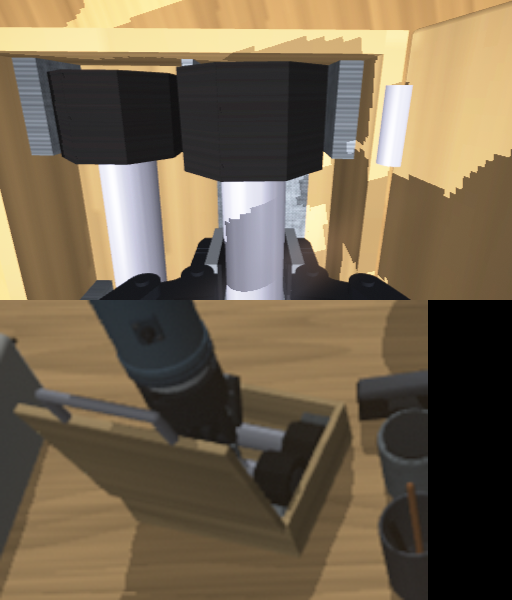

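The hand's side of the wrist is touching the open lid: the arm is pushed about 5 mm toward −x, while the wrist force shows only the weight. I'll back off, set the weight down on the desk and regrasp it with the tool leaning 10° away from the lid.

```bash
cat >> h.py <<'E'
def tilt(a,t):  # down(a) with the tool's upper end leaning by t deg towards -closing axis
    y=np.array([np.cos(np.radians(a)),np.sin(np.radians(a)),0]); z=np.cos(np.radians(t))*np.array([0,0,-1.])+np.sin(np.radians(t))*y
    x=np.array([np.sin(np.radians(a)),-np.cos(np.radians(a)),0]); x=down(a)[:,0]; return np.c_[x,np.cross(z,x),z]
E
python3 - <<'E'
from h import *
R=down(-16); arm.movel([.522,-.2436,.10],R,rate=.15); arm.movel([.497,-.2375,.29],R,rate=.25)
print(arm.current_ee_pos(),arm.current_wrist_force(),arm.current_gripper_width(),arm.current_t())
g=np.array([.545,.1845,.0]); arm.movep(g+[0,0,.2],down(14)); arm.movel(g+[0,0,.04],rate=.2); 
print(arm.movel(g+[0,0,.010],rate=.05,f_stop=5),arm.current_ee_pos(),arm.current_wrist_force())
arm.gripper_to(.05); T=tilt(14,10); print(T.round(3),np.linalg.det(T))
arm.movel(g+[0,0,.027]+.013*T[:,2],T,rate=.03); print(arm.current_ee_pos(),arm.current_wrist_force(),arm.current_t())
arm.gripper_to(.01); print(arm.current_gripper_width(),arm.current_finger_force())
arm.movel(g+[0,0,.29]+.013*T[:,2],rate=.25); print(arm.current_ee_pos(),arm.current_wrist_force(),arm.current_wrist_torque(),arm.current_t())
E
```

```text
[ 0.49628934 -0.23693762  0.28781993] [-1.12045024  0.39586314 -5.91260869] 0.02601834778163301 27.8833
True [0.54431872 0.18445908 0.01104287] [-0.14302296 -0.61118954  4.34239983]
[[-0.242  0.956  0.168]
 [ 0.97   0.238  0.042]
 [ 0.     0.174 -0.985]] 0.9999999999999999
[0.54632186 0.18487207 0.01424694] [-0.12296634  0.28710622  0.33287387] 31.7167
0.026187545239842853 58.563222885131836
[0.54601468 0.18488696 0.27491909] [-0.18928369 -0.1498896  -6.35881613] [-0.02510826  0.27298601 -0.02343271] 33.25
```

```bash
python3 - <<'E'
from h import *
T=tilt(-16,10); z=.013*T[:,2]; c=np.array([.497,-.2375,0]); P=np.array([.5306,-.2472,0])
arm.movep(c+[0,0,.30]+z,T); arm.dwell(.1); arm.movel(P+[0,0,.25]+z,rate=.2)
ok=True
for h in [.13,.09,.07,.06]:
    t=P+[0,0,h]+z; arm.movel(t,T,rate=.12); e=arm.current_ee_pos()-t; print(h,(e*1e3).round(1),arm.current_wrist_force().round(1),round(arm.current_t(),2))
    if np.hypot(*e[:2])>.003: ok=False; print("dev"); break
if ok:
    s=arm.movel(P+[0,0,.0345]+z,T,rate=.05,f_stop=8); e=arm.current_ee_pos(); print("stop",s,e-z-P,arm.current_wrist_force(),arm.current_t())
im=capture("wrist"); cv2.imwrite("pics/w6.png",im[:,:,::-1])
E
```

```text
0.13 [ 0.7 -0.5  1.1] [ 1.  -0.1 -5.3] 36.52
0.09 [ 0.3 -0.2  0.4] [ 0.8  0.8 -5.5] 37.01
0.07 [-0.1  0.1  0.3] [ 0.1 -0.2 -5.5] 37.33
0.06 [-0.2  0.2  0.1] [-0.2 -0.2 -5.1] 37.58
stop True [-0.00038532  0.00031447  0.03545192] [-1.07223234  1.14337995  4.89526988] 38.0667
```

```bash
python3 - <<'E'
from h import *
import pickle
T=tilt(-16,10); arm.gripper_to(.038); arm.dwell(.2); print(arm.current_wrist_force(),arm.current_finger_force())
p=arm.current_ee_pos(); arm.movel(p-.25*T[:,2],T,rate=.15)
arm.movep([.43,-.19,.33],down(-16)); arm.dwell(.2); print(arm.current_t(),arm.current_wrist_force())
c=camera_info("wrist"); im=capture("wrist"); cv2.imwrite("pics/w7.png",im[:,:,::-1])
f0=cv2.imread("pics/w2.png")[:,:512]
x0=np.array([np.cos(np.radians(-16)),np.sin(np.radians(-16))]); y0=np.array([-x0[1],x0[0]]); o=np.array([.497,-.2375])
# bright steel handles and black heads inside the case
roi=np.zeros((384,512),np.uint8); roi[97:235,250:375]=1
for n,m in [("dark",im.max(2)<38)]:
    N,l,s,ce=cv2.connectedComponentsWithStats((m&(roi>0)).astype(np.uint8))
    for i in range(1,N):
        if s[i,4]>250: q=onz(c,*ce[i],.05)[:2]-o; print(n,s[i],ce[i].round(0),(q@x0*1e3).round(1),(q@y0*1e3).round(1))
hs=im.astype(int)
for v in (145,165,185):
    r=hs[v,255:360]; w=np.where((r[:,2]-r[:,0]>3)&(r.min(1)>110))[0]+255
    for grp in np.split(w,np.where(np.diff(w)>2)[0]+1):
        if len(grp)>8: q=onz(c,grp.mean(),v,.047)[:2]-o; print(v,grp[0],grp[-1],(q@x0*1e3).round(1),(q@y0*1e3).round(1))
s=capture("scene"); cv2.imwrite("pics/s7.png",s[:,:,::-1])
E
```

```text
[-0.46121135  0.3103816   0.17360269] 0.0
41.075 [-0.29851568  0.34591929  0.18937444]
dark [ 266  106   40   30 1136] [285. 120.] -35.3 66.4
dark [ 313  106   44   31 1219] [334. 121.] 31.6 66.1
dark [ 264  192   37   34 1017] [281. 210.] -36.6 -64.3
dark [309 192  40  32 768] [327. 206.] 30.6 -58.0
145 275 292 -36.1 32.4
145 318 341 28.3 32.4
165 274 291 -36.7 3.7
165 316 339 27.5 3.7
185 273 290 -37.4 -26.2
185 320 338 31.8 -26.1
```

```bash
python3 - <<'E'
from h import *
a=cv2.imread("pics/w2.png")[:,:512].astype(int); b=cv2.imread("pics/w7.png").astype(int)
d=np.abs(a-b).max(2)
print("lid diff",(d[100:230,385:510]>40).mean(),"twin diff",(d[100:225,262:304]>40).mean(),"pocket diff",(d[100:225,308:345]>40).mean())
s0=cv2.imread("pics/scene0.png").astype(int);s7=cv2.imread("pics/s7.png").astype(int);e=np.abs(s0-s7).max(2)>40
for n,(u0,u1,v0,v1) in dict(stapler=(196,256,138,166),speaker=(205,243,160,202),penpot=(205,246,200,250),tin=(277,316,230,280),mug=(300,333,115,160),glasses=(193,275,268,305)).items(): print(n,e[v0:v1,u0:u1].mean().round(3))
# handle of weight: bright columns, new vs before
for v in (140,150,160,170,180): print(v,b[v,300:350:2].max(1) if 0 else b[v,304:350].mean(1).astype(int).tolist())
E
```

```text
lid diff 0.02473846153846154 twin diff 0.08457142857142858 pocket diff 0.659027027027027
stapler 0.001
speaker 0.0
penpot 0.0
tin 0.114
mug 0.067
glasses 0.0
140 [146, 142, 141, 137, 133, 118, 92, 101, 103, 103, 103, 107, 104, 123, 154, 157, 165, 160, 149, 160, 179, 194, 207, 226, 242, 244, 232, 219, 212, 207, 207, 205, 198, 187, 169, 155, 142, 130, 114, 98, 95, 95, 124, 156, 159, 158]
150 [143, 141, 139, 135, 122, 104, 106, 110, 111, 109, 108, 106, 122, 149, 154, 162, 157, 142, 149, 172, 189, 202, 219, 239, 245, 237, 224, 214, 207, 206, 206, 201, 191, 174, 159, 145, 133, 116, 97, 100, 104, 122, 149, 157, 157, 156]
160 [141, 139, 135, 125, 106, 96, 95, 99, 99, 98, 101, 107, 133, 166, 164, 156, 144, 147, 165, 183, 197, 211, 232, 245, 245, 231, 217, 209, 206, 206, 202, 194, 180, 162, 149, 136, 119, 101, 99, 98, 117, 149, 156, 156, 155, 154]
170 [140, 136, 132, 123, 106, 104, 106, 104, 105, 101, 104, 124, 157, 162, 158, 159, 154, 155, 174, 191, 205, 225, 243, 247, 236, 222, 212, 205, 206, 203, 197, 186, 166, 153, 140, 124, 110, 108, 109, 127, 148, 155, 155, 155, 154, 151]
180 [137, 134, 128, 114, 101, 106, 108, 105, 100, 100, 100, 101, 103, 105, 105, 106, 131, 168, 185, 200, 217, 236, 246, 240, 227, 215, 206, 205, 203, 198, 189, 172, 157, 143, 130, 117, 104, 106, 121, 146, 154, 153, 153, 152, 150, 148]
```

The handle sits about 69 mm from the twin's, the lid is unchanged and the bystanders are in place, so I'm handing in.

```bash
python3 -c "
from plant import arm
print(arm.current_t()); print(arm.finish_job())"
```

```text
41.175
the job is handed in; nothing more can be done
None
```

I handed the job in at 41.2 s with the lid open on its stop and the weight let go in the empty pocket about 69 mm from its twin; no verdict came back, and on the first lowering the wrist touched the open lid (contact force not measured), so I regrasped the weight tilted.

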